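Close a sample case: fold the retainer flap, then the cover

TASK

Get the open sample case ready for storage: with the fingertips push the upright metal retainer flap right down over the vials, and only then swing the hinged white cover over it and press it fully shut. Push gently: grip nothing, do not slam the cover, do not shove or lift the case, leave the bottle, the jar and the carton alone, and finish with the hand clear.

Things in the scene. Friction and masses are not known exactly. Their poses are not given: they have to be found in the camera images.
- case: Grey plastic sample case, loose, about 2.6 kg, holding a black rack of blue-capped vials (tops at 64 mm). Tub 220 mm along its own x, 200 mm along its y, 90 mm high, walls 6 mm. Origin: centre of its underside, on the bench; z up. Retainer flap on its -y side, cover on its +y side; both hinges run along the case's x. Turned up to 0.55 rad from the world axes.
- flap (a joint): Angle of the metal retainer flap (rad): 0 = folded flat, level over the vials; about 1.57 = upright; stop at 1.8. It starts standing, between 1.35 and 1.7. Stiff hinge: it stays where it is left (about 1 N at its edge moves it). From upright it folds towards the case's +y.
- flap_hinge_line (a point): Middle of the flap's hinge line: in the case's frame x 0, y -90 mm, z 72 mm (inside the tub, 18 mm below its rim). The flap is a plate 4 mm thick, centred on the hinge line, 160 mm wide (along x) for 100 mm from the hinge, then a tab 70 mm wide to 120 mm from the hinge.
- flap_edge (a point): Middle of the free edge of the flap (end of the tab), 120 mm from the flap's hinge line.
- cover (a joint): Angle of the hinged white plastic cover, a grey panel inset in its outer face (rad): 0 = shut, lying on the tub's rim; about 1.57 = upright; stop at 2.05. It starts open, leaning outwards, between 1.7 and 1.95. Stiff hinge: it stays where it is left and does not fall (up to about 3 N at its free edge moves it), so it must be pressed all the way. It closes from the case's +y side towards -y.
- cover_hinge_line (a point): Middle of the cover's hinge line: in the case's frame x 0, y +100 mm, z 90 mm. The cover is a plate 220 mm along x, 200 mm from hinge to free edge, 10 mm thick; its outer face lies 10 mm from the hinge plane (100 mm above the bench when shut).
- cover_edge (a point): Middle of the free edge of the cover, 200 mm from the cover's hinge line, half-way through its thickness.
- bottle: White plastic bottle with a blue cap, 44 mm across, 95 mm tall, loose, standing beside the case; to be left alone. Origin: centre of its underside.
- jar: White plastic jar with a blue lid, 54 mm across, 65 mm tall, loose, standing beside the case; to be left alone. Origin: centre of its underside.
- carton: Small cardboard carton, 60 x 80 x 35 mm, loose, lying beside the case; to be left alone. Origin: centre of its underside.

How it is judged:
By the outcome, as a careful person would: the job done as asked, in the order asked, and still so for the second after the job is handed in, with the robot touching nothing.
It also fails if it takes over 61 s, if anything falls off the work surface, if the arm or the gripper's body presses on something with over 40 N, if the wrist force passes 120 N, or if a joint passes its speed limit or range.

ROBOT

A 6-joint arm with a two-finger parallel gripper is mounted at the origin on the work surface. World frame = base frame: x ahead of the robot, y to its left, z up, the work surface at z = 0. Lengths are in m, angles in degrees, forces in N, time in s.
With the tool pointing down it reaches from about 0.275 to 1 m from the base axis. Payload 8.4 kg.
Tool frame: the origin (TCP) lies at the very end of the fingers, on their centre line; the grasp point (between the pads) lies 19 mm behind it; z points along the fingers, y is the line along which they close (so a half turn about z gives the same grasp; the last joint's range is limited). The gripper opens to 85 mm and grips with 20 to 120 N. Pads are 22 mm wide; open, the fingers measure 114 mm over their backs; the gripper's body (76 mm by 85 mm) begins 54 mm behind the grasp point. The pads swing forward as they close: fully open they stand 13 mm farther back than shut.
Start: joints at [67.93, 20.225, 93.587, -0, 66.188, -0.138], TCP at [0.233, 0.58, 0.231] pointing down, gripper open.
Joint ranges: [-150.9, 150.9], [-52.94, 120.26], [3.33, 152.33], [-74.26, 254.26], [0, 154.13], [-172.89, 172.89]. Speed limits (degrees/s): [127.2, 127.2, 159.86, 180, 180, 180].

INTERFACE

Orientations are given as a 3x3 rotation matrix whose columns are the frame's x, y, z axes.
In Python, from cell import env gives the robot as it stands. Calls block until the motion is done:
- env.movep(position, orientation): joint-space move of the TCP to a pose.
- env.servo_line(position, frame=None, rate=0.15, guard=None): straight line of the TCP; frame=None keeps the orientation; rate is the mean speed in m/s. With guard (N) it stops when the force on the tool has changed by that much, and returns True; else False.
- env.goto_joints(angles): joint-space move.
- env.set_gripper(opening, grip_force=None): finger opening in m; grip_force is the grip in N (None keeps the last); returns when the fingers have stopped.
- env.dwell(seconds).
- env.ik(position, orientation): joint angles nearest the present ones, or None.
- env.sense(): the state.
- env.get_image(name): name is "side" or "top" or "wrist"; returns the picture (480x640x3 uint8, blue, green, red); there is no depth.
- env.get_calibration(name): a dict with "camera_matrix" (3x3 intrinsics, pixels), "camera_from_world" (4x4, takes a point from world to camera coordinates); the wrist camera has in their place "hand_eye" (4x4, takes a point from camera to tool coordinates, whose origin is the TCP and whose axes are the flange's). Camera axes: x right, y up, looking along -z (the intrinsics and any distortion apply to the point x, -y, -z); pixel columns grow to the right and rows downward; lengths in m; the calibration is good to about 2 mm. A picture is of the moment at which its call begins: read the wrist's pose just before it. get_calibration takes no time and is no camera call.
A pose or a line that the arm cannot do raises env.PlanningError and nothing moves.
- env.sign_off(): hands the job in; it is judged then, once.
The state is a dict: "clock": time; "qpos": joint angles; "joint_vel": joint speeds; "joint_efforts": joint torques, N m; "tcp_pos": TCP position; "eef_rot": TCP orientation; "wrist_force": force on the tool from outside, world axes, zero at the start; "moment": the same for the moment, N m; "finger_gap": finger opening in m; "grasp_force": force on a finger pad.
Only numpy, scipy, OpenCV 4.12 (cv2) and the standard library are available. Lean on these libraries where they do the work, as an engineer would, in place of code of your own. Each camera call takes 0.05 s, during which the arm holds its last target. There are 200 camera calls.

## Working session

There is one attempt and no reset: what is moved stays moved. The work goes in short steps, each a Python script; the robot and the scene stay as the last script left them, time stands still between calls to the robot, and variables do not carry over. Pictures are saved under pics/ and viewed, at most 10 in all, crops included, and the job is handed in when it is done.

```bash
mkdir -p pics; ls; python3 - <<'E'
from cell import env
import cv2,numpy as np
for n in("top","side"):
    cv2.imwrite(f"pics/{n}0.png",env.get_image(n)); c=env.get_calibration(n); print(n,c)
print(env.get_calibration("wrist"))
s=env.sense();print(s["clock"],s["eef_rot"],s["tcp_pos"])
E
```

```text
pics
top {'camera_matrix': array([[487.01178146,   0.        , 315.59404336],
       [  0.        , 487.01178146, 242.76506   ],
       [  0.        ,   0.        ,   1.        ]]), 'camera_from_world': array([[-0.00839282, -0.99976452,  0.02001186, -0.03887729],
       [ 0.99574496, -0.00651914,  0.091921  , -0.59633417],
       [-0.09176889,  0.02069819,  0.99556519, -0.97324142],
       [ 0.        ,  0.        ,  0.        ,  1.        ]])}
side {'camera_matrix': array([[620.64446443,   0.        , 325.38278268],
       [  0.        , 620.64446443, 230.94307813],
       [  0.        ,   0.        ,   1.        ]]), 'camera_from_world': array([[ 0.96499913, -0.26151373, -0.01967881, -0.58245769],
       [ 0.16398726,  0.54315626,  0.82346187, -0.13719405],
       [-0.20465792, -0.79786706,  0.56703024, -1.00613729],
       [ 0.        ,  0.        ,  0.        ,  1.        ]])}
{'camera_matrix': array([[349.73200542,   0.        , 319.86873273],
       [  0.        , 349.73200542, 235.28277753],
       [  0.        ,   0.        ,   1.        ]]), 'hand_eye': array([[-1.53205400e-04,  9.65413170e-01,  2.60724737e-01,
         6.52630273e-02],
       [ 9.99999588e-01,  3.81074422e-04, -8.23431374e-04,
         1.39561655e-04],
       [-8.94307021e-04,  2.60724504e-01, -9.65412831e-01,
        -1.43872363e-01],
       [ 0.00000000e+00,  0.00000000e+00,  0.00000000e+00,
         1.00000000e+00]])}
0.1 [[-9.27614759e-01  3.73537977e-01 -4.88697129e-04]
 [ 3.73538296e-01  9.27613978e-01 -1.20392980e-03]
 [ 3.60878611e-06 -1.29933014e-03 -9.99999156e-01]] [0.23328524 0.57934724 0.23061906]
```

View pics/top0.png

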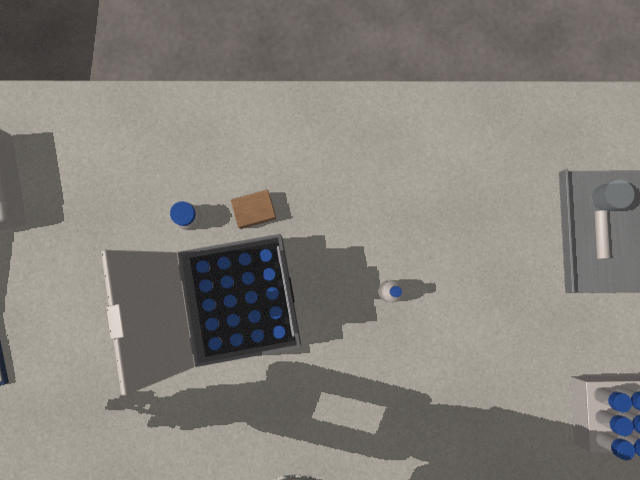

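View pics/side0.png

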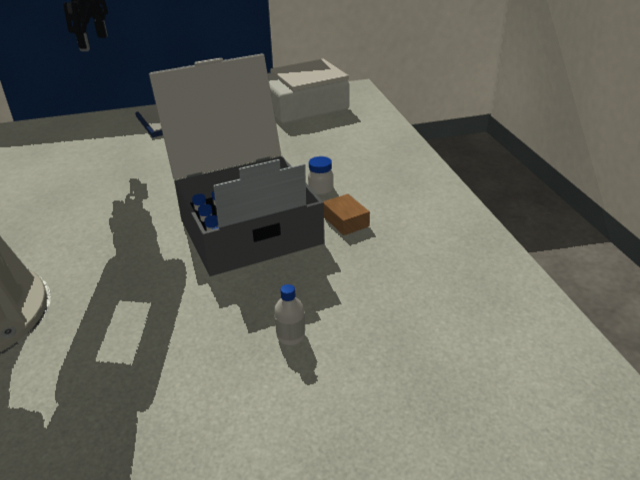

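The top view shows the tub rim corners near (180,252), (281,236), (299,345) and (196,365). The cover stands at the left with its edge at x≈104–125 and a white latch near (115,321). The flap is at the right, x≈285, and the bottle is well clear at (390,290). I'll zoom in to sharpen the corners.

```bash
cat > h.py <<'E'
import numpy as np
def ray(c,px,z):
    K,T=c["camera_matrix"],c["camera_from_world"];R=T[:3,:3];o=-R.T@T[:3,3]
    d=np.linalg.inv(K)@np.r_[px,1.];d=R.T@(d*[1,-1,-1]);return o+d*(z-o[2])/d[2]
def fit(c,px):
    """px: rim corners in order (-x+y... ) -> case pose by rigid 2D fit"""
    L=np.array([[110,100],[110,-100],[-110,-100],[-110,100]])/1e3
    P=np.array([ray(c,p,.09)[:2] for p in px]);m=P.mean(0);Q=P-m
    a=np.arctan2((L[:,0]*Q[:,1]-L[:,1]*Q[:,0]).sum(),(L*Q).sum())
    R=np.array([[np.cos(a),-np.sin(a)],[np.sin(a),np.cos(a)]])
    return m,a,(P-(L@R.T+m))*1e3
E
python3 - <<'E'
from cell import env
import cv2
from h import *
c=env.get_calibration("top")
print(fit(c,[(180,252),(281,236),(299,345),(196,365)]))
im=cv2.imread("pics/top0.png")[225:380,95:310]
im=cv2.convertScaleAbs(cv2.resize(im,None,fx=3.7,fy=3.7,interpolation=cv2.INTER_CUBIC),alpha=1.5,beta=20)
cv2.imwrite("pics/z.png",im)
E
```

```text
(array([0.48405975, 0.10430358]), np.float64(0.161508180784225), array([[-2.29409432, -3.09351524],
       [-4.88109619,  1.23593854],
       [ 4.94309362,  3.0322174 ],
       [ 2.2320969 , -1.1746407 ]]))
```

View pics/z.png

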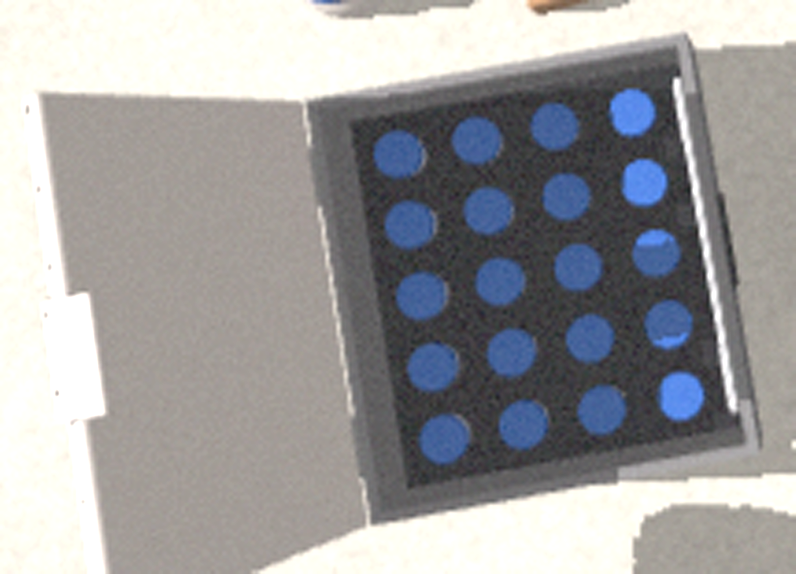

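The zoomed view shows the rim corners at (178.2,252.3), (280.9,234.7), (299.6,345.8) and (195,366.1) in full-image pixels. The flap is nearly upright, and the latch sits mid-edge on the cover, so I'll push beside it.

```bash
cat >> h.py <<'E'
from cell import env
m,a,res=fit(env.get_calibration("top"),[(178.2,252.3),(280.9,234.7),(299.6,345.8),(195,366.1)])
ex=np.array([np.cos(a),np.sin(a),0]);ey=np.array([-np.sin(a),np.cos(a),0])
def W(x,y,z): return np.r_[m,0]+x*ex+y*ey+[0,0,z]
ROT=np.c_[-ex,ey,[0,0,-1]]      # tool x along case -x, fingers close along case y
HF=.015                           # half the shut fingers' thickness along case y
def flapP(t,r=.095,x=0.,g=0.):   # tip corner on the flap's outer face
    return W(x,-.09+r*np.cos(t)-(.002+g)*np.sin(t)-HF,.072+r*np.sin(t)+(.002+g)*np.cos(t))
def coverP(t,x=-.05,g=0.):
    if t>np.pi/2: y=.1-.2*np.cos(t)+(.01+g)*np.sin(t); z=.09+.2*np.sin(t)+.01*np.cos(t)-.02
    else: y=.1-.18*np.cos(t)+(.01+g)*np.sin(t); z=.09+.18*np.sin(t)+(.01+g)*np.cos(t)
    return W(x,y+HF,z)
def rep(tag):
    s=env.sense();print(tag,"t%.1f"%s["clock"],"F",s["wrist_force"].round(1),"p",s["tcp_pos"].round(3))
E
python3 - <<'E'
from h import *
import h
print(m,a,res.round(1))
P=[W(0,-.2,.26)]+[flapP(t) for t in(1.75,.8,0)]+[coverP(2.1,g=.02)+[0,0,.1]]+[coverP(t) for t in(2.1,1.5,.8,0)]
for sgn in(1,-1):
    R=ROT*[sgn,sgn,1]
    print(sgn,[None if (q:=env.ik(p,R)) is None else q.round(0) for p in P])
E
```

```text
[0.48367615 0.10538233] 0.16689857451559423 [[-1.8 -1.3]
 [-2.4 -0.3]
 [ 3.2  1.3]
 [ 1.   0.3]]
1 [array([ -10.,   10.,  104.,   -0.,   66., -110.]), array([  -2.,   14.,  112.,   -0.,   54., -102.]), array([  7.,  15., 114.,  -0.,  51., -92.]), array([ 11.,  21., 117.,  -0.,  42., -89.]), array([ 40.,   5.,  99.,  -0.,  76., -59.]), array([ 39.,   9., 107.,  -0.,  63., -61.]), array([ 26.,   3., 110.,  -0.,  67., -73.]), array([ 12.,   4., 115.,  -0.,  61., -88.]), array([  4.,  15., 121.,  -0.,  43., -96.])]
-1 [array([-10.,  10., 104.,  -0.,  66.,  70.]), array([ -2.,  14., 112.,  -0.,  54.,  78.]), array([  7.,  15., 114.,  -0.,  51.,  88.]), array([ 11.,  21., 117.,  -0.,  42.,  91.]), array([ 40.,   5.,  99.,  -0.,  76., 121.]), array([ 39.,   9., 107.,  -0.,  63., 119.]), array([ 26.,   3., 110.,  -0.,  67., 107.]), array([ 12.,   4., 115.,  -0.,  61.,  92.]), array([  4.,  15., 121.,  -0.,  43.,  84.])]
```

```bash
python3 - <<'E'
from h import *
import cv2
env.set_gripper(0.0)
p=env.sense()["tcp_pos"]; env.servo_line([p[0],p[1],.45],rate=.3)
env.movep(W(0,-.165,.42),ROT); env.servo_line(W(0,-.165,.165),rate=.2); rep("pre")
print(env.servo_line(flapP(1.45),rate=.05,guard=1.5)); rep("touch")
for t in np.linspace(1.35,.1,8):
    hit=env.servo_line(flapP(t),rate=.08,guard=10); rep("%.2f %s"%(t,hit))
    if hit: break
else:
    hit=env.servo_line(flapP(-.05),rate=.03,guard=8); rep("end %s"%hit)
cv2.imwrite("pics/side1.png",env.get_image("side"))
E
```

```text
pre t5.6 F [-0.7 -0.4 -0.5] p [ 0.512 -0.057  0.166]
False
touch t7.2 F [-0.7  0.4  0.6] p [0.5   0.011 0.167]
1.35 False t7.4 F [ 0.9 -0.4 -0.3] p [0.498 0.021 0.165]
1.17 False t7.8 F [ 0.5  0.3 -0.3] p [0.495 0.037 0.16 ]
0.99 False t8.2 F [-0.5 -0.3 -0.1] p [0.492 0.052 0.152]
0.81 False t8.5 F [ 0.4 -0.8  0.6] p [0.49  0.065 0.142]
0.64 False t8.9 F [ 0.3 -0.4 -0.4] p [0.488 0.076 0.129]
0.46 False t9.2 F [ 0.4  0.5 -0.8] p [0.487 0.085 0.115]
0.28 False t9.6 F [ 0.5 -0.  -0.1] p [0.486 0.091 0.1  ]
0.10 False t9.9 F [-0.5  0.6  0.9] p [0.485 0.095 0.083]
end True t10.3 F [-3.2 -0.4 12.7] p [0.486 0.095 0.074]
```

View pics/side1.png

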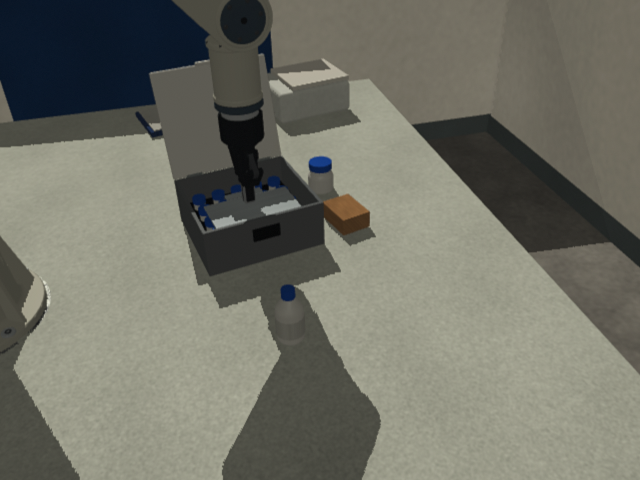

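The side view shows the flap lying flat in the tub with the fingertip on it at z = 0.074, which is the flap's top height. The case hasn't moved. Next is the cover.

```bash
python3 - <<'E'
from h import *
import cv2
p=env.sense()["tcp_pos"]; env.servo_line([p[0],p[1],.45],rate=.25)
cv2.imwrite("pics/flap.png",env.get_image("side"))
q=coverP(1.95)+.05*ey
env.movep([q[0],q[1],.45],ROT); env.servo_line(q,rate=.15); rep("pre")
for t in np.r_[np.linspace(1.95,1.6,4),np.linspace(1.5,.1,11)]:
    hit=env.servo_line(coverP(t),rate=.07,guard=12); rep("%.2f %s"%(t,hit))
    if hit: break
else:
    hit=env.servo_line(coverP(0)-[0,0,.006],rate=.03,guard=12); rep("end %s"%hit)
cv2.imwrite("pics/side2.png",env.get_image("side"))
E
```

```text
pre t14.6 F [-0.8  0.1 -0.8] p [0.394 0.342 0.253]
1.95 False t15.5 F [ 0.3 -0.3  0. ] p [0.402 0.293 0.252]
1.83 False t15.9 F [-0.1  0.6  0.3] p [0.405 0.271 0.261]
1.72 False t16.4 F [-0.   0.3 -0.1] p [0.409 0.248 0.266]
1.60 False t16.9 F [ 0.1 -0.1 -0.2] p [0.413 0.225 0.27 ]
1.50 False t17.3 F [ 0.5 -0.4 -0.4] p [0.416 0.207 0.27 ]
1.36 False t17.8 F [-1.  -0.2 -0.4] p [0.42  0.182 0.268]
1.22 False t18.4 F [ 0.1 -0.1 -0.8] p [0.424 0.158 0.262]
1.08 False t18.9 F [ 0.5 -0.4  0.6] p [0.428 0.135 0.253]
0.94 False t19.4 F [-0.1  0.3  0.2] p [0.431 0.113 0.241]
0.80 False t19.9 F [-0.3 -0.1 -0.3] p [0.435 0.093 0.226]
0.66 False t20.4 F [ 0.  -0.4  0.6] p [0.438 0.076 0.208]
0.52 False t20.9 F [ 1.1 -0.3 -1.3] p [0.44  0.061 0.188]
0.38 False t21.4 F [0.4 1.1 0.6] p [0.442 0.049 0.166]
0.24 False t21.9 F [-0.1 -0.4 -0.1] p [0.443 0.04  0.142]
0.10 False t22.4 F [ 0.2  0.6 -0.3] p [0.445 0.035 0.118]
end True t23.0 F [-2.7 -0.3 10.6] p [0.445 0.033 0.1  ]
```

View pics/side2.png

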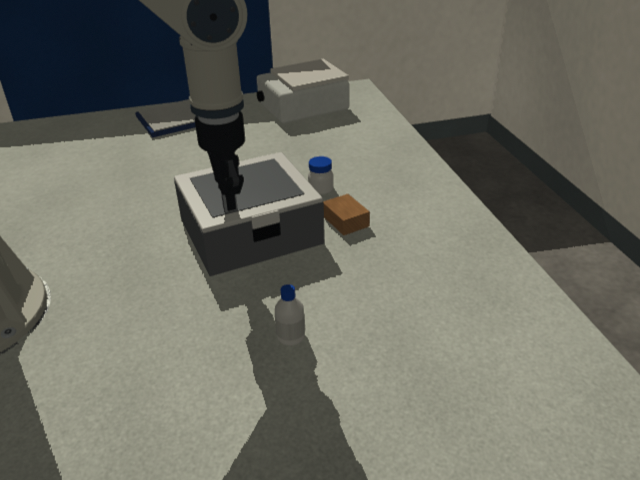

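View pics/flap.png

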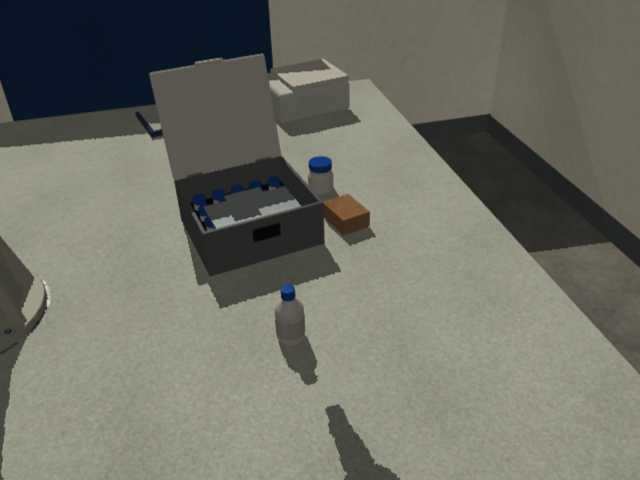

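The flap stayed flat before the cover moved, and the cover now looks flush at z = 0.100. The case, bottle, jar and carton look unmoved. I'll press once more at the centre of the free edge, then retreat and check.

```bash
python3 - <<'E'
from h import *
import cv2
p=env.sense()["tcp_pos"]; env.servo_line(p+[0,0,.03],rate=.1)
env.servo_line(W(0,-.07,.125),rate=.15)
print(env.servo_line(W(0,-.07,.092),rate=.03,guard=15)); rep("press")
p=env.sense()["tcp_pos"]; env.servo_line([p[0],p[1],.40],rate=.2); rep("clear")
env.dwell(.5)
im=env.get_image("side"); cv2.imwrite("pics/side3.png",cv2.resize(im[130:360,150:400],None,fx=2.4,fy=2.4))
E
```

```text
True
press t24.8 F [-2.3  0.4  9.6] p [0.495 0.036 0.1  ]
clear t26.5 F [ 0.  -0.1 -0.6] p [0.495 0.036 0.399]
```

View pics/side3.png

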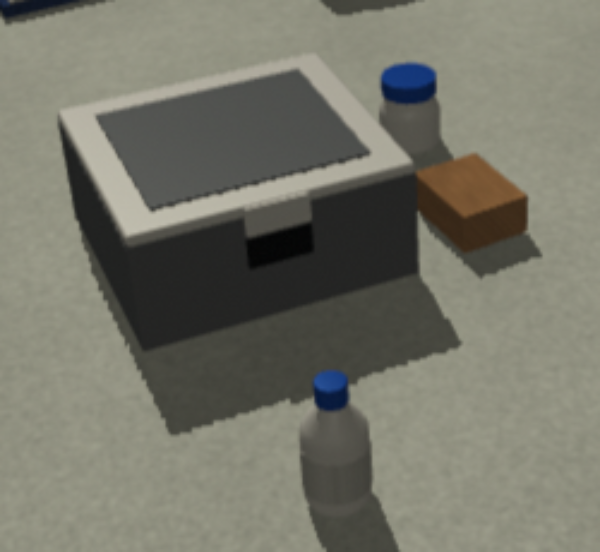

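The cover is flush all round with its latch over the front catch at crop pixel (278,215), and the hand is clear.

```bash
python3 -c "
from cell import env
print(env.sign_off())"
```

```text
the job is handed in; nothing more can be done
None
```

The job is handed in: the retainer flap was pushed flat first, then the cover was pressed fully shut (outer face at z = 0.100 m), with the case, bottle, jar and carton apparently undisturbed and the hand clear at about 27 s.

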